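# Take the meat pusher off its safety hook and seat it in the slicer rest

## Task

The slicer's meat pusher hangs by its cross pin in a twin-prong safety hook with a sprung keeper. Press the pin back against the keeper until it clears the noses of the prongs, lift the pusher out without forcing anything, carry it across and set it gently into the open forks of the rest, pin fully home in both forks, and let go. Do not drop it and leave everything else where it stands.

Things in the scene. Friction and masses are not known exactly. Their poses are not given: they have to be found in the camera images.
- pusher: Meat pusher, 0.25-0.5 kg: round steel cross pin (dia 10, 122 long, along y); below it an aluminium plate 64 wide (y), 8 thick (x), 92 tall plus 8 mm teeth; above it a flat upright black grip 34 wide (y), 12 thick (x), from 2 to 62 above the pin axis: grip this from above, 60 N or more. Origin: middle of pin axis; z up along the grip. It can swing and roll about the pin.
- hook: Steel safety hook on a fixed stand. Origin on the table below the nominal pin (axis 165 high, lying on prong floors at 160); x from the open prong fronts to the post, y along the pin. Two prongs 10 thick at y -43 and +43. Post at x +41 to +91, up to 165 high. The clamp with prongs and keeper is set up to 10 mm off nominal along x: not in the pose, feel for it. Forcing beyond 25 N bends parts.
- hook_nose (a point): Nominal tip of the prongs' noses (hook x +13.5, height 180, on the middle line). Each nose overhangs the pin from the front upright (inner face at hook x -15) back to this x; underside at height 176, top at 185. The pin (radius 5) must be behind it to rise; the clamp's offset applies here too. Once free, raise the pin to 310 so the plate and its teeth pass over the keeper.
- hook_keeper (a point): Nominal front face of the closed keeper at pin height (hook x +15, height 165): a sprung flap, legs at y -53.5 and +53.5, pivot 125 high, top 196. Pushed towards hook +x by the pin it yields from about 3 N; the pin clears the noses after 8.5 mm of keeper travel at about 9 N; after 10.5 mm (about 11 N) it meets the rear uprights, rigid. Keep pressing while lifting 30 mm. Springs shut.
- rest: The open rest, fixed: a steel drip tray 150 x 140 x 18 with two upright forks at y = -43 and +43 (each 10 thick), each with a V notch 80 degrees wide, about 44 across at its top (height 154). Origin: centre of its underside; y along the pin's place, z up. The pusher hangs in it by the pin, upright, either way round.
- rest_seat (a point): Where the middle of the pin axis lies when seated in the rest: 135 above the table, over the rest's origin.
- mortar: Bystander: grey mortar, 80 across, 55 tall; origin under its centre.
- jar: Bystander: amber jar, 54 across, 85 tall; origin under its centre.
- mill: Bystander: wooden pepper mill, 52 across, 148 tall; origin under its centre.
- bowl: Bystander: steel bowl, 130 across, 50 tall; origin under its centre.
- tin: Bystander: plain tin, 72 across, 100 tall; origin under its centre.
- plate: Bystander: white plate, 170 across, 18 tall; origin under its centre.
There are look-alikes about, which are no part of the job. There is more than one size of the pusher; the job needs the largest. What is shaped like the hook but green or red is not meant.

How it is judged:
By the outcome, as a careful person would: the job done as asked, in the order asked, and still so for the second after the job is handed in, with the robot touching nothing.
It also fails if it takes over 72 s, if anything falls off the work surface, if the arm or the gripper's body presses on something with over 40 N, if the wrist force passes 120 N, or if a joint passes its speed limit or range.

## Robot

A 7-joint arm with a two-finger parallel gripper is mounted at the origin on the work surface. World frame = base frame: x ahead of the robot, y to its left, z up, the work surface at z = 0. Lengths are in m, angles in rad, forces in N, time in s.
With the tool pointing down it reaches from about 0.4 to 0.85 m from the base axis. Payload 10.4 kg.
Tool frame: the origin (TCP) lies at the very end of the fingers, on their centre line; the grasp point (between the pads) lies manip.grasp_offset behind it (manip.grasp_offset is the distance from the TCP to the grasp point, in m); z points along the fingers, x is the direction in which the jaws open and shut, and the axes are right-handed (so a half turn about z gives the same grasp; the last joint's range is limited). The gripper opens to 85 mm and grips with 20 to 120 N. Pads are 22 mm wide; open, the fingers measure 114 mm over their backs; the gripper's body (76 mm by 85 mm) begins 54 mm behind the grasp point. The pads swing forward as they close: fully open they stand 13 mm farther back than shut.
Start: joints at [-0.023, 0.332, -0.065, 1.46, 0.022, 1.35, -0.088], TCP at [0.625, 0, 0.231] pointing down, gripper open.
Joint ranges: [-2.6, 2.6], [-0.5, 2.12], [-1.47, 1.34], [0.16, 2.42], [-1.27, 4.41], [0.06, 2.06], [-2.6, 2.6]. Speed limits (rad/s): [2.22, 2.22, 2.79, 2.79, 3.14, 3.14, 3.14].

## Interface

Orientations are given as a unit quaternion [x, y, z, w].
In Python, from workcell import manip gives the robot as it stands.
- The arm moves only by the shell command python3 -m crank 'ROWS' [FORCE]. ROWS is JSON, a list that holds one entry, the list of rows, each a list of 7 numbers: the shift along the world's x, y, z in units of 60 mm (1.0 is 60 mm), then the turn, a rotation vector about the world's x, y, z in units of 5 degrees (1.0 is 5 degrees), then the finger opening in mm, from 0 to 85.4. A call has 1 to 8 rows; each row shifts and turns the commanded pose from where the row before left it; what a row does not reach is not made up. A row lasts 1/8 s, in which the tool goes at most 62.5 mm and 10.7 degrees, less where a joint would pass 70% of its speed; a pose out of reach is approached as far as the arm can. A call is refused whole if a number of a shift passes 1 or a number of a turn 1, either way. A call with a gripper value outside its range is refused whole. The fingers move at their own pace and stop on an object; FORCE is the grip in N (left out, the last holds). Time passes only in rows, so rows that do not move let the fingers close. It gives the time, the measured TCP pose, the force and the opening at its end, in the units of the state.
- manip.get_obs(): the state, without advancing time (a new reading comes with each control period).
- manip.camera(name): name is "scene" or "side" or "wrist"; returns (picture, depth): 420x560x3 uint8, blue, green, red; 420x560 float32, m along the optical axis (not along the pixel's ray), 0 where there is no reading.
- manip.get_calibration(name): a dict with "fx", "fy", "cx", "cy" (pixels), "k1" (the pictures are not rectified: a ray, as slopes to the right and down, at radius r is drawn at 1 + k1 r^2 times it, then the intrinsics apply), "rvec" (rotation vector, rad) and "tvec" (3), from world to camera coordinates, as OpenCV has them; the wrist camera has in their place "T_tool_cam" (4x4, takes a point from camera to tool coordinates, whose origin is the TCP and whose axes are the tool frame's). Camera axes: x right, y down, z forward; pixel columns grow to the right and rows downward; lengths in m; the calibration is good to about 2 mm. A picture is of the moment at which its call begins: read the wrist's pose just before it. get_calibration takes no time and is no camera call.
- manip.hand_in(): hands the job in, once; it reports no verdict.
The state is a dict: "clock": time; "joint_pos": joint angles; "joint_velocities": joint speeds; "tau": joint torques, N m; "position": TCP position; "ee_rot": TCP orientation; "ft_force": force on the tool from outside, world axes, zero at the start; "torque": the same for the moment, N m; "grip_width": opening from 0.0 (shut) to 1.0 (fully open).
Only numpy, scipy, OpenCV 4.12 (cv2) and the standard library are available. Lean on these libraries where they do the work, as an engineer would, in place of code of your own. Each camera call takes 0.05 s, during which the arm holds its last target.

## Working session

There is one attempt and no reset: what is moved stays moved. The work goes in short steps, Python scripts to look and compute and a shell command to move; the robot and the scene stay as the last step left them, time stands still between calls to the robot, and variables do not carry over. Pictures are saved under pics/ and viewed, and the job is handed in when it is done.

```bash
ls; mkdir -p pics; cat > h.py <<'E'
import numpy as np, cv2
from scipy.spatial.transform import Rotation as R
from workcell import manip
def snap(n,tag):
    o=manip.get_obs(); im,d=manip.camera(n); c=manip.get_calibration(n)
    np.savez('%s.npz'%tag,im=im,d=d,pos=o['position'],rot=o['ee_rot']); cv2.imwrite('pics/%s.png'%tag,im); return im,d
def cloud(n,tag):
    z=np.load('%s.npz'%tag); c=manip.get_calibration(n); d=z['d']
    K=np.array([[c['fx'],0,c['cx']],[0,c['fy'],c['cy']],[0,0,1]])
    v,u=np.mgrid[0:420,0:560]
    p=cv2.undistortPoints(np.stack([u,v],-1).reshape(-1,1,2).astype(float),K,np.array([c['k1'],0,0,0.])).reshape(420,560,2)
    P=np.dstack([p[...,0]*d,p[...,1]*d,d])
    if 'T_tool_cam' in c:
        T=np.array(c['T_tool_cam']); P=P@T[:3,:3].T+T[:3,3]
        W=P@R.from_quat(z['rot']).as_matrix().T+z['pos']
    else:
        Rm=cv2.Rodrigues(np.array(c['rvec'],float))[0]; W=(P-np.array(c['tvec']).ravel())@Rm
    W[d<=0]=np.nan
    return W,z['im']
E
python3 - <<'E'
from h import *
print(manip.get_obs(), manip.grasp_offset)
for n in('scene','side','wrist'):snap(n,n+'0'); print(manip.get_calibration(n))
E
```

```text
pics
{'clock': 0.0, 'joint_pos': array([-0.0226045 ,  0.33290137, -0.06470033,  1.46094702,  0.02160752,
        1.34990711, -0.08847863]), 'joint_velocities': array([-0.00111049,  0.0001316 , -0.00017261,  0.00071633,  0.00137301,
       -0.00159577, -0.00039259]), 'tau': array([ 4.98105128e-04, -6.25449800e+01,  4.97091911e-02, -3.91610491e+01,
        1.63588714e-02,  9.83294769e-03, -6.01235030e-06]), 'position': array([ 6.24618415e-01, -5.38379709e-06,  2.30494796e-01]), 'ee_rot': array([ 9.99999731e-01,  2.44696337e-05, -7.32550177e-04,  3.76260567e-05]), 'ft_force': array([-0.19960177,  0.01767197, -0.12299583]), 'torque': array([0.00553175, 0.04618467, 0.0189349 ]), 'grip_width': 0.9980796107619988} 0.0187
{'fx': 463.82197133099135, 'fy': 463.82197133099135, 'cx': 275.94588705799043, 'cy': 201.72321440442173, 'k1': 0.03902086275386399, 'rvec': array([ 2.06014255,  0.6501769 , -0.38884495]), 'tvec': array([-0.41306913, -0.03418839,  1.90286915])}
{'fx': 453.4101612231691, 'fy': 453.4101612231691, 'cx': 276.22221068923915, 'cy': 209.62677695507193, 'k1': -0.049756674844505244, 'rvec': array([ 2.10558877, -0.48412363,  0.28444811]), 'tvec': array([-0.48341724,  0.22604419,  1.44580593])}
{'fx': 332.5282303759949, 'fy': 332.5282303759949, 'cx': 278.72995495224046, 'cy': 208.7871475591604, 'k1': 0.006240181688964526, 'T_tool_cam': array([[ 9.99999280e-01,  1.72785797e-04,  1.18715924e-03,
         1.17950629e-03],
       [-5.23886802e-04,  9.53126786e-01,  3.02570743e-01,
        -7.88886450e-02],
       [-1.07923334e-03, -3.02571148e-01,  9.53126191e-01,
        -1.42279452e-01],
       [ 0.00000000e+00,  0.00000000e+00,  0.00000000e+00,
         1.00000000e+00]])}
```

View pics/scene0.png

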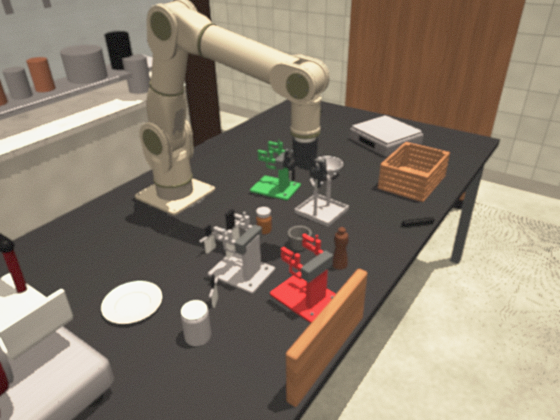

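View pics/side0.png

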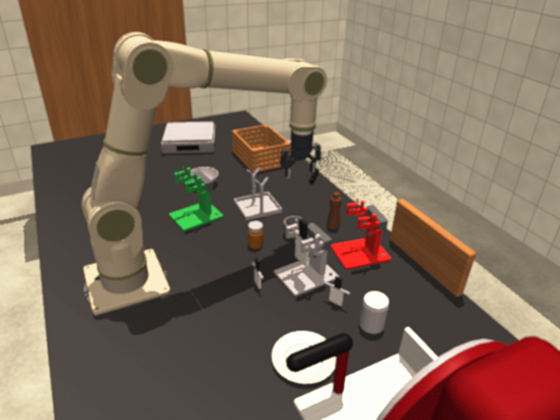

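View pics/wrist0.png

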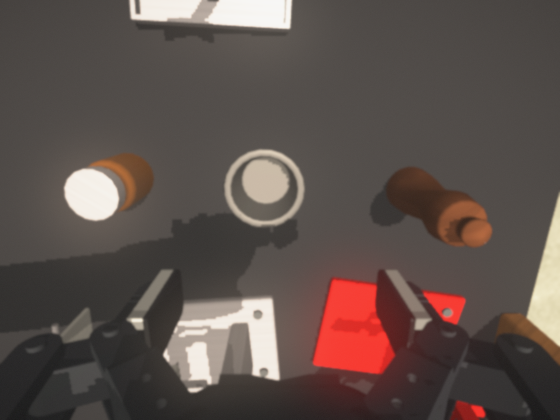

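The scene view shows the grey hook at about (240,258), green and red hooks at (277,175) and (310,285), and the rest at (322,205). Small pusher-like things stand near (210,238) and (214,290). Next I'll take crops.

```bash
python3 - <<'E'
from h import *
a=cv2.imread('pics/scene0.png')[190:320,185:355]; b=cv2.imread('pics/side0.png')[190:320,230:400]
cv2.imwrite('pics/crop0.png',np.vstack([cv2.resize(a,(765,585//2*1+0),interpolation=2)[:, :],cv2.resize(b,(765,292),interpolation=2)]))
cv2.imwrite('pics/c1.png',cv2.resize(a,(780,596),interpolation=2)); cv2.imwrite('pics/c2.png',cv2.resize(b,(780,596),interpolation=2))
W,im=cloud('scene','scene0')
for p in [(240,258),(232,218),(210,238),(214,290),(322,168),(322,210),(250,235),(243,275),(310,285),(277,175)]:print('s',p,W[p[1],p[0]].round(3))
W,im=cloud('side','side0')
for p in [(303,228),(257,275),(337,293),(305,280),(318,232),(257,207),(264,180),(252,180)]:print('d',p,W[p[1],p[0]].round(3))
E
```

```text
s (240, 258) [ 0.498 -0.185  0.014]
s (232, 218) [ 0.52  -0.23   0.206]
s (210, 238) [ 0.376 -0.192  0.049]
s (214, 290) [ 0.557 -0.371  0.049]
s (322, 168) [ 0.693 -0.009  0.326]
s (322, 210) [0.568 0.218 0.007]
s (250, 235) [ 0.583 -0.227  0.168]
s (243, 275) [ 0.572 -0.259  0.031]
s (310, 285) [ 0.805 -0.247  0.102]
s (277, 175) [0.264 0.348 0.005]
d (303, 228) [ 0.505 -0.241  0.208]
d (257, 275) [ 0.373 -0.198  0.04 ]
d (337, 293) [ 0.554 -0.378  0.043]
d (305, 280) [ 0.514 -0.257  0.012]
d (318, 232) [ 0.568 -0.228  0.165]
d (257, 207) [0.559 0.213 0.003]
d (264, 180) [0.573 0.177 0.142]
d (252, 180) [0.561 0.263 0.101]
```

View pics/c1.png

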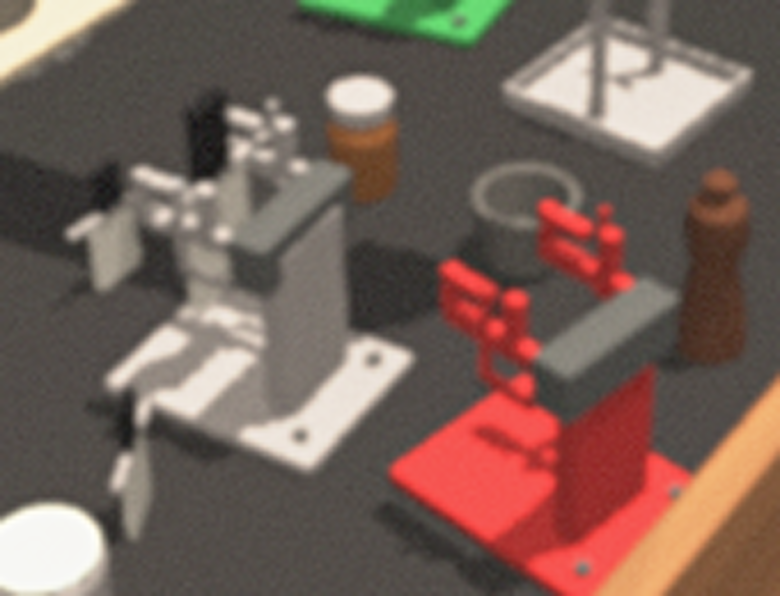

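View pics/c2.png

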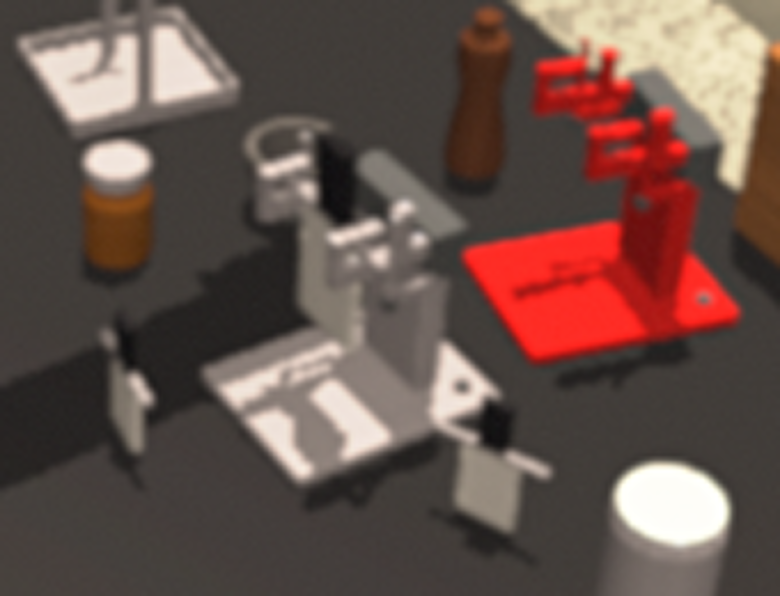

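Pusher candidates in the scene view are the large one in the grey hook at (232,222), a small one at (210,238), and a small one at (214,290). Hook candidates are grey at (240,258), green at (277,175) and red at (310,285). I choose the pusher in the grey hook, since its plate is much larger in the crops. Next is a closer look from the wrist.

```bash
python3 -m crank '[[[-0.3,-0.6,1,0,0,0,85],[-0.3,-0.7,1,0,0,0,85],[-0.3,-0.7,0.8,0,0,0,85],[-0.3,-0.5,0.2,0,0,0,85],[0,0,0,0,0,0,85]]]'
python3 - <<'E'
from h import *
o=manip.get_obs();print(o['position'],o['clock'],o['ft_force']);snap('wrist','w1');snap('scene','s1');snap('side','d1')
E
```

```text
clock: 0.78
position: [0.5586, -0.1388, 0.3918]
ee_rot: [1.0, -0.003, 0.001, 0.001]
ft_force: [0.5, 1.6, -0.7]
grip_width: 0.994
[ 0.55863969 -0.13877181  0.39183093] 0.775 [ 0.47263144  1.61053096 -0.69768509]
```

View pics/w1.png

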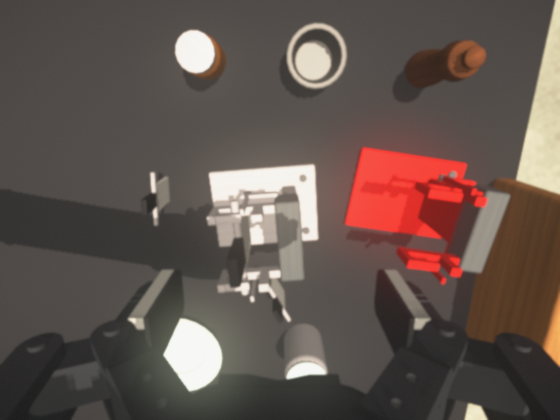

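The grey hook's base plate spans (210–318, 165–245), the post's grey cap is at (290,232), and the black grip is at (237,262).

```bash
python3 - <<'E'
from h import *
for n,t in(('wrist','w1'),('scene','s1'),('side','d1')):
    W,im=cloud(n,t); X,Y,Z=W[...,0],W[...,1],W[...,2]
    box=(X>.40)&(X<.70)&(Y>-.36)&(Y<-.13)
    print(t)
    g=im.max(2).astype(int)
    def rect(m,name):
        p=W[m]
        if len(p)<15: print(name,len(p));return
        r=cv2.minAreaRect((p[:,:2]*1000).astype(np.float32)); print(name,len(p),'c',np.round(r[0],1),'sz',np.round(r[1],1),'ang',round(r[2],1),'zmed',np.median(p[:,2]).round(4), 'zmax',np.nanpercentile(p[:,2],98).round(4))
    rect(box&(g<45)&(Z>.175)&(Z<.25),'grip')
    rect(box&(g<45)&(Z>.217)&(Z<.25),'griptop')
    rect(box&(X>.54)&(Z>.150)&(Z<.18),'posttop')
    rect(box&(Z>.155)&(Z<.21)&(g>=70),'upper')
    rect(box&(Z>.004)&(Z<.03)&(g>60),'base')
    hist=np.histogram(Z[box],bins=np.arange(0,.26,.01))[0];print(hist)
E
```

```text
w1
grip 0
griptop 0
posttop 2330 c [ 565.4 -220.4] sz [104.3  50.6] ang 89.9 zmed 0.1643 zmax 0.1667
upper 4128 c [ 535.9 -225.9] sz [104.8 121.5] ang 4.1 zmed 0.165 zmax 0.1915
base 5830 c [ 584.4 -250.6] sz [261.3 207.3] ang 8.0 zmed 0.0115 zmax 0.0149
[4186 5301   37   41   38   39   51   21   39   39   37   35  118  216
  222  627 2512  279  753  263   79   86  374    0    0]
s1
grip 115 c [ 514.6 -233.2] sz [10.7 32.9] ang 2.4 zmed 0.2035 zmax 0.2284
griptop 29 c [ 516.  -233.7] sz [31.1  9.1] ang 88.7 zmed 0.2241 zmax 0.2296
posttop 369 c [ 565.7 -224.4] sz [109.8  50.7] ang 89.9 zmed 0.1642 zmax 0.173
upper 664 c [ 539.2 -231.9] sz [124.3 106.8] ang 86.6 zmed 0.1659 zmax 0.1936
base 1575 c [ 552.2 -245.2] sz [295.5 229.6] ang 0.1 zmed 0.0124 zmax 0.0223
[1936 1170   45   51   45   48   57   59   68   62   59   56   95  132
  114  185  360   99  124   51   34   26   41    1    0]
d1
grip 129 c [ 508.8 -232.3] sz [12.9 40.4] ang 7.1 zmed 0.2054 zmax 0.2284
griptop 31 c [ 509.2 -235.1] sz [11.9 31.8] ang 1.4 zmed 0.2243 zmax 0.2288
posttop 262 c [ 568.9 -226.5] sz [103.6  49.2] ang 85.1 zmed 0.1637 zmax 0.1696
upper 535 c [ 534.1 -231.2] sz [107.9 123.6] ang 4.4 zmed 0.1657 zmax 0.1911
base 1439 c [ 558.6 -249.3] sz [284.  220.3] ang 1.1 zmed 0.0112 zmax 0.0249
[1311  949   45   42   47   46   54   49   56   58   48   34   70   80
   93  161  297   81  125   40   25   24   38    0    0]
```

```bash
python3 - <<'E'
from h import *
a=cv2.imread('pics/w1.png')[150:330,150:350]
cv2.imwrite('pics/w1c.png',cv2.resize(a,(660,594),interpolation=2))
b=cv2.imread('pics/d1.png')[190:320,230:400]
cv2.imwrite('pics/d1c.png',cv2.resize(b,(780,596),interpolation=2))
E
```

```text
(no output)
```

View pics/w1c.png

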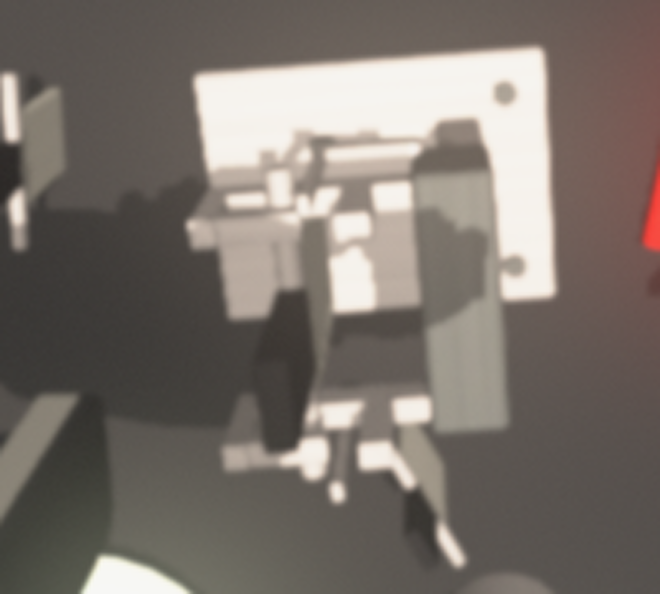

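View pics/s1.png

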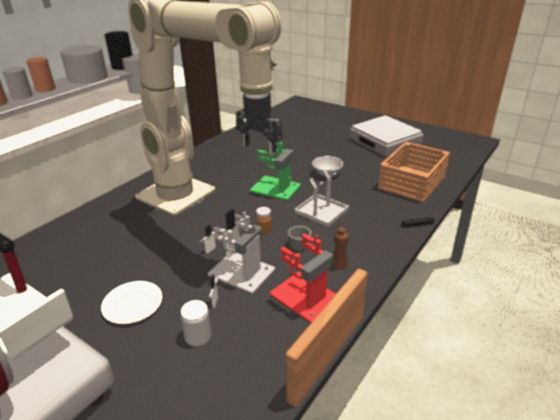

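```bash
python3 - <<'E'
from h import *
for n,t in(('wrist','w1'),('scene','s1'),('side','d1')):
    W,im=cloud(n,t); X,Y,Z=W[...,0],W[...,1],W[...,2]; g=im.max(2).astype(int)
    near=(abs(X-.512)<.035)&(abs(Y+.234)<.03)
    for lo,hi in((.19,.205),(.205,.215),(.215,.222),(.222,.24)):
        p=W[near&(Z>lo)&(Z<hi)]
        if len(p)<5: continue
        r=cv2.minAreaRect((p[:,:2]*1000).astype(np.float32)); print(t,lo,len(p),np.round(r[0],1),np.round(r[1],1),round(r[2],1))
    m=((Z>.002)&(Z<.03)&(g>70)&(X>.43)&(X<.66)&(Y>-.34)&(Y<-.13)).astype(np.uint8)
    nl,lab,st,_=cv2.connectedComponentsWithStats(cv2.morphologyEx(m,cv2.MORPH_OPEN,np.ones((3,3)))) if 0 else cv2.connectedComponentsWithStats(m)
    k=1+np.argmax(st[1:,4]); p=W[lab==k]
    r=cv2.minAreaRect((p[:,:2]*1000).astype(np.float32)); print('base',len(p),np.round(r[0],1),np.round(r[1],1),round(r[2],1),np.median(p[:,2]))
    # post top
    m=((abs(Z-.165)<.004)&(X>.50)&(X<.66)&(Y>-.34)&(Y<-.13)).astype(np.uint8)
    nl,lab,st,_=cv2.connectedComponentsWithStats(m)
    k=1+np.argmax(st[1:,4]); p=W[lab==k]
    r=cv2.minAreaRect((p[:,:2]*1000).astype(np.float32)); print('post',len(p),np.round(r[0],1),np.round(r[1],1),round(r[2],1))
    # heights map
W,im=cloud('wrist','w1');X,Y,Z=W[...,0],W[...,1],W[...,2]
m=(Z>.15)&(X>.45)&(X<.62)&(Y>-.33)&(Y<-.13)
img=np.zeros((500,450,3),np.uint8)
for x,y,z,c in zip(X[m],Y[m],Z[m],im[m]):
    col=cv2.applyColorMap(np.uint8([[np.clip((z-.15)/.08*255,0,255)]]),cv2.COLORMAP_JET)[0,0]
    cv2.circle(img,(int((x-.45)*2500),int((-.13-y)*2500)),2,col.tolist(),-1)
for i in range(0,450,50): cv2.putText(img,str(450+i*2//5),(i,12),0,.35,(255,255,255)); 
for i in range(50,500,50): cv2.putText(img,str(-130-i*2//5),(0,i),0,.35,(255,255,255))
cv2.imwrite('pics/top1.png',img)
E
```

```text
w1 0.19 125 [ 525.3 -238.5] [13.2 65.1] 30.2
w1 0.205 79 [ 517.5 -224.7] [10.  33.1] 23.9
w1 0.215 62 [ 517.6 -225. ] [10.4 33.1] 23.9
w1 0.222 360 [ 512.7 -227.4] [12.1 33.5] 5.1
base 3685 [ 536.2 -222.9] [172.6 129.7] 3.8 0.011445793034020435
post 1942 [ 573.1 -221. ] [ 30.  104.3] 4.1
s1 0.19 42 [ 510.7 -233.1] [16.8 34.4] 5.6
s1 0.205 28 [ 512.2 -230.6] [11.6 35.6] 7.1
s1 0.215 19 [ 511.  -233.6] [14.1 29.5] 7.8
s1 0.222 36 [ 511.9 -233.4] [14.9 32.3] 6.5
base 1370 [ 538.7 -250.4] [194.7 202.8] 15.0 0.012447357138885264
post 237 [ 571.  -225.6] [ 57.  110.1] 22.9
d1 0.19 37 [ 506.2 -234.4] [12.3 34.6] 20.9
d1 0.205 30 [ 508.7 -232.3] [11.3 40.6] 5.2
d1 0.215 14 [ 506.4 -233.6] [ 8.  33.7] 19.2
d1 0.222 34 [ 510.3 -233.6] [15.1 34.3] 7.4
base 1263 [ 538.6 -220.5] [181.9 152.8] 4.5 0.011249305587510514
post 180 [ 570.8 -227.4] [ 33.6 103.8] 4.1
```

View pics/top1.png

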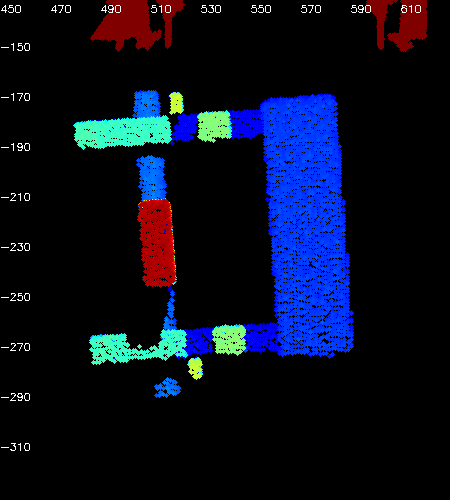

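```bash
python3 -m crank '[[[0,-0.5,0,0,0,0,85],[0,0,0,0,0,0,85],[0,0,0,0,0,0,85]]]'
cat > an.py <<'E'
from h import *
import sys
snap('wrist','w2')
W,im=cloud('wrist','w2'); X,Y,Z=W[...,0],W[...,1],W[...,2]; g=im.max(2).astype(int)
def comp(m,name):
    nl,lab,st,_=cv2.connectedComponentsWithStats(m.astype(np.uint8))
    for k in np.argsort(-st[1:,4])[:2]+1:
        p=W[lab==k]
        if len(p)<25: continue
        r=cv2.minAreaRect((p[:,:2]*1000).astype(np.float32)); print(name,len(p),np.round(r[0],1),np.round(r[1],1),round(r[2],1),'z',np.median(p[:,2]).round(4))
reg=(X>.44)&(X<.66)&(Y>-.34)&(Y<-.13)
comp(reg&(Z>.222)&(X<.54),'grip top')
comp(reg&(abs(Z-.165)<.003)&(X>.54),'post')
comp(reg&(Z>.178)&(Z<.189)&(X<.53),'nose')
comp(reg&(Z>.16)&(Z<.173)&(X<.53),'pin')
comp(reg&(Z>.187)&(Z<.205)&(X<.54),'keeper')
comp(reg&(Z>.004)&(Z<.03)&(g>70),'base')
E
python3 an.py; python3 -c "
from h import *
o=manip.get_obs();print(o['position'],o['ft_force'],o['torque'],o['clock'])"
```

```text
clock: 1.3
position: [0.5599, -0.1641, 0.3895]
ee_rot: [1.0, 0.001, -0.001, -0.0]
ft_force: [-0.2, 0.8, 0.4]
grip_width: 0.993
grip top 17213 [ 514.5 -160.1] [53.7 29.7] 5.6 z 0.4571
grip top 380 [ 512.6 -227.5] [12.2 33. ] 4.3 z 0.2262
post 2044 [ 573.1 -220.9] [ 29.9 103.8] 4.1 z 0.1644
nose 355 [ 499.1 -183.4] [37.5 10.5] 3.7 z 0.1845
nose 282 [ 505.2 -268.4] [37.4 11.1] 4.9 z 0.1845
pin 150 [ 510.7 -202.1] [10.3 21. ] 6.9 z 0.1685
pin 116 [ 505.9 -174.2] [15.4 14.3] 4.0 z 0.1681
keeper 130 [ 517.6 -224.9] [10.7 33.4] 24.6 z 0.1966
keeper 89 [ 534.7 -180.9] [10.  10.1] 4.3 z 0.1903
base 3454 [ 537.3 -223.6] [170.1 130.1] 4.1 z 0.0115
base 888 [ 532.5 -256.9] [45.8 63.9] 3.8 z 0.0115
[ 0.5599344  -0.16395729  0.38968212] [-0.00843704  0.18510961 -0.18996106] [ 0.01059643  0.05512786 -0.02075696] 1.35
```

View pics/w2.png

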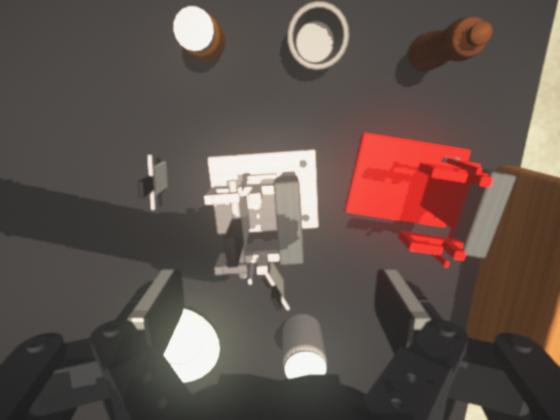

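```bash
python3 -m crank '[[[-0.2,-0.3,-0.5,0,0,0.4,60],[-0.2,-0.3,-0.5,0,0,0.42,60],[-0.2,-0.26,-0.5,0,0,0,60],[-0.18,-0.2,-0.4,0,0,0,60],[0,0,0,0,0,0,60],[0,0,0,0,0,0,60]]]'
python3 an.py; python3 -c "
from h import *
o=manip.get_obs();print(o['position'],o['ft_force'],o['torque'],o['clock'],R.from_quat(o['ee_rot']).as_matrix()[:,0])"
```

```text
clock: 2.1
position: [0.5138, -0.228, 0.2774]
ee_rot: [0.999, 0.037, 0.001, -0.0]
ft_force: [0.4, -0.2, -1.3]
grip_width: 0.704
grip top 27764 [ 496.1 -222.8] [92.3 29.2] 12.0 z 0.3529
grip top 958 [ 512.3 -227.5] [11.6 33.3] 4.4 z 0.2263
post 4508 [ 572.8 -220.9] [ 30.  103.2] 4.1 z 0.1646
post 27 [ 543.4 -261.6] [1.3 6.7] 89.3 z 0.1651
nose 800 [ 498.8 -183.3] [37.3 10. ] 5.0 z 0.1847
nose 618 [ 505.  -269.1] [37.1 10.5] 4.5 z 0.1846
pin 377 [ 511.2 -201.1] [10.8 22. ] 1.8 z 0.1686
pin 222 [ 507.9 -173.4] [10.7 12.1] 4.4 z 0.1685
keeper 235 [ 534.8 -180.9] [10.9  9.7] 3.4 z 0.1906
keeper 116 [ 511.4 -212. ] [11.9  2.3] 2.7 z 0.1969
base 5077 [ 537.2 -223.6] [170.3 127.9] 4.2 z 0.0115
base 2333 [ 547.8 -247.1] [52.3 82.2] 8.4 z 0.0117
[ 0.51398831 -0.22799484  0.27756145] [-0.42645072  0.37353475 -0.56483591] [-0.02171242 -0.01339239  0.02876595] 2.15 [0.99730327 0.07336449 0.00196057]
```

View pics/w2.png

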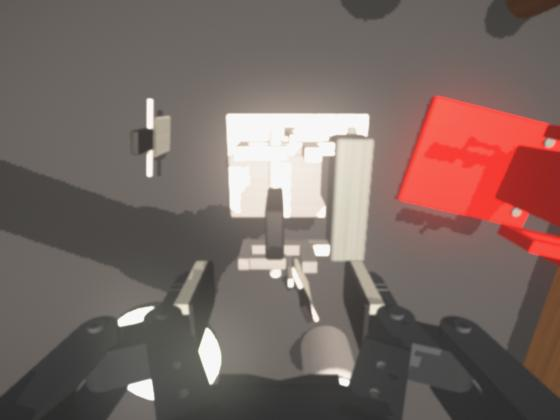

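Grip is measured at (0.5123, -0.2275) with its top at 0.2263, as expected. Jaws are aligned, so I descend.

```bash
python3 -m crank '[[[-0.03,0,-0.5,0,0,0,60],[0,0,-0.5,0,0,0,60],[0,0,-0.4,0,0,0,60],[0,0,-0.15,0,0,0,60],[0,0,0,0,0,0,60],[0,0,0,0,0,0,60]]]'
```

```text
clock: 2.9
position: [0.5117, -0.2292, 0.1846]
ee_rot: [0.999, 0.036, 0.001, 0.0]
ft_force: [0.1, -0.1, -0.0]
grip_width: 0.7
```

```bash
python3 -m crank '[[[0.01,0.03,0,0,0,0,24],[0,0,0,0,0,0,18],[0,0,0,0,0,0,15],[0,0,0,0,0,0,13]]]' 80
python3 - <<'E'
from h import *
snap('wrist','w3')
E
```

```text
clock: 3.4
position: [0.5116, -0.2274, 0.1833]
ee_rot: [0.999, 0.036, 0.0, -0.0]
ft_force: [0.6, -1.2, -1.0]
grip_width: 0.148
```

View pics/w3.png

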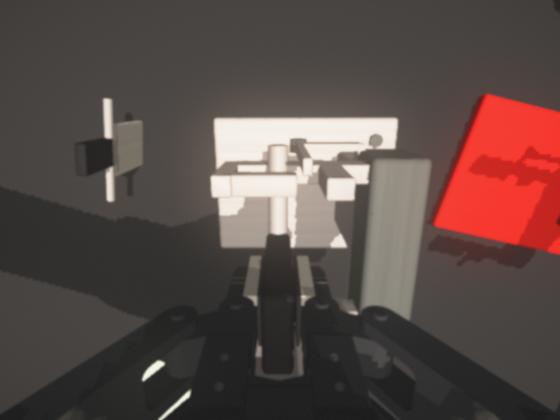

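The grip (278,300) is between the pads (247 and 308), so I close on it.

```bash
python3 -m crank '[[[0,0,0,0,0,0,8],[0,0,0,0,0,0,4],[0,0,0,0,0,0,4]]]' 80; python3 -m crank '[[[0,0,0,0,0,0,4]]]' ; python3 -m crank '[[[0,0,0,0,0,0,4]]]'
```

```text
clock: 3.82
position: [0.5115, -0.2274, 0.1834]
ee_rot: [0.999, 0.036, -0.0, 0.0]
ft_force: [-2.3, 0.5, 2.5]
grip_width: 0.129
clock: 3.95
position: [0.5115, -0.2274, 0.1834]
ee_rot: [0.999, 0.036, 0.0, 0.0]
ft_force: [-2.9, 0.9, 3.9]
grip_width: 0.13
clock: 4.08
position: [0.5115, -0.2274, 0.1834]
ee_rot: [0.999, 0.036, 0.0, 0.0]
ft_force: [-3.7, 0.1, 4.8]
grip_width: 0.13
```

```bash
python3 -m crank '[[[0,0,0.03,0,0,0,4],[0,0,0,0,0,0,4],[0,0,0,0,0,0,4]]]';  python3 -m crank '[[[0,0,0,0,0,0,4],[0,0,0,0,0,0,4]]]'
```

```text
clock: 4.45
position: [0.5115, -0.2272, 0.1846]
ee_rot: [0.999, 0.036, -0.0, -0.0]
ft_force: [-0.1, 0.8, -3.1]
grip_width: 0.131
clock: 4.7
position: [0.5116, -0.2273, 0.1849]
ee_rot: [0.999, 0.036, -0.0, -0.0]
ft_force: [0.5, 0.0, -3.7]
grip_width: 0.132
```

The pusher hangs freely in the grip, weighing about 3.7 N. Now I press back in small steps.

```bash
python3 -m crank '[[[0.03,0.002,0,0,0,0,4],[0.03,0.002,0,0,0,0,4],[0,0,0,0,0,0,4]]]';  python3 -m crank '[[[0.03,0.002,0,0,0,0,4],[0.0,0,0,0,0,0,4]]]'; python3 -m crank '[[[0.03,0.002,0,0,0,0,4],[0.0,0,0,0,0,0,4]]]'
```

```text
clock: 5.08
position: [0.5153, -0.227, 0.185]
ee_rot: [0.999, 0.036, 0.0, -0.0]
ft_force: [-0.2, -0.2, -3.1]
grip_width: 0.13
clock: 5.32
position: [0.5166, -0.2271, 0.185]
ee_rot: [0.999, 0.036, -0.0, -0.0]
ft_force: [-3.2, 0.4, -1.1]
grip_width: 0.128
clock: 5.58
position: [0.5185, -0.227, 0.185]
ee_rot: [0.999, 0.036, -0.0, -0.0]
ft_force: [-4.4, 0.5, -0.8]
grip_width: 0.128
```

```bash
python3 -m crank '[[[0.04,0.003,0,0,0,0,4],[0.03,0.002,0,0,0,0,4],[0,0,0,0,0,0,4]]]';  python3 -m crank '[[[0.03,0.002,0,0,0,0,4],[0.0,0,0,0,0,0,4]]]'; python3 an.py
```

```text
clock: 5.95
position: [0.5223, -0.2267, 0.1848]
ee_rot: [0.999, 0.036, -0.001, -0.0]
ft_force: [-7.3, 0.2, 0.7]
grip_width: 0.132
clock: 6.2
position: [0.5237, -0.2266, 0.1846]
ee_rot: [0.999, 0.036, -0.001, -0.0]
ft_force: [-7.6, 0.9, 1.2]
grip_width: 0.13
grip top 29768 [ 501.9 -226. ] [78.3 40.7] 3.2 z 0.2567
post 8383 [ 572.1 -213.9] [29.9 89.5] 4.0 z 0.1645
nose 2113 [ 498.8 -183.6] [37.6 10.3] 4.1 z 0.1846
nose 233 [ 523.8 -210.8] [11.8  2.4] 3.4 z 0.1837
pin 1850 [ 522.1 -189.2] [45.9 15. ] 89.1 z 0.1698
pin 105 [ 485.3 -180. ] [2.4 9.5] 77.8 z 0.1655
keeper 1331 [ 522.3 -214.4] [34.6  9.3] 4.6 z 0.1975
keeper 615 [ 534.8 -181.1] [10.7 10.8] 2.6 z 0.1905
base 5808 [ 533.9 -178.2] [169.8  38.6] 4.3 z 0.0115
base 3066 [ 485.9 -264.4] [61.9 55. ] 3.8 z 0.0115
```

View pics/w2.png

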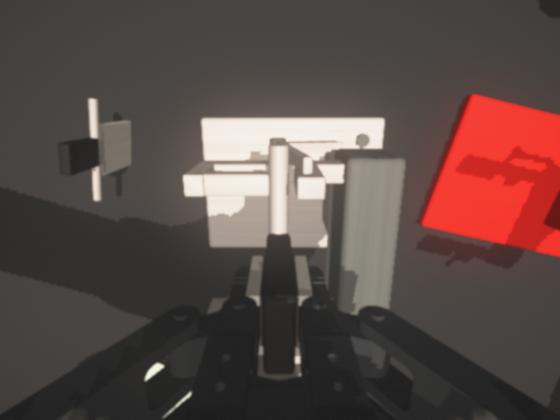

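```bash
python3 -m crank '[[[0.03,0.002,0,0,0,0,4],[0,0,0,0,0,0,4],[0,0,0,0,0,0,4]]]'; python3 -m crank '[[[0.015,0.001,0,0,0,0,4],[0,0,0,0,0,0,4],[0,0,0,0,0,0,4]]]'; python3 an.py|grep -E 'pin|nose'; python3 - <<'E'
import cv2;a=cv2.imread('pics/w2.png')[130:260,180:360];cv2.imwrite('pics/w4c.png',cv2.resize(a,(780,563),interpolation=2))
E
```

```text
clock: 6.62
position: [0.5252, -0.2265, 0.1845]
ee_rot: [0.999, 0.035, -0.002, -0.0]
ft_force: [-8.6, -0.0, -0.4]
grip_width: 0.127
clock: 7.0
position: [0.5259, -0.2264, 0.1844]
ee_rot: [0.999, 0.035, -0.002, -0.0]
ft_force: [-9.3, 0.8, -1.2]
grip_width: 0.13
nose 2122 [ 498.9 -183.5] [37.6 10.7] 4.8 z 0.1846
nose 198 [ 524.8 -210.5] [10.4  2.4] 14.7 z 0.1841
pin 1929 [ 523.5 -188.8] [13.1 45.4] 0.4 z 0.1696
pin 109 [ 485.8 -180.1] [ 2.4 10.6] 78.3 z 0.1659
```

View pics/w4c.png

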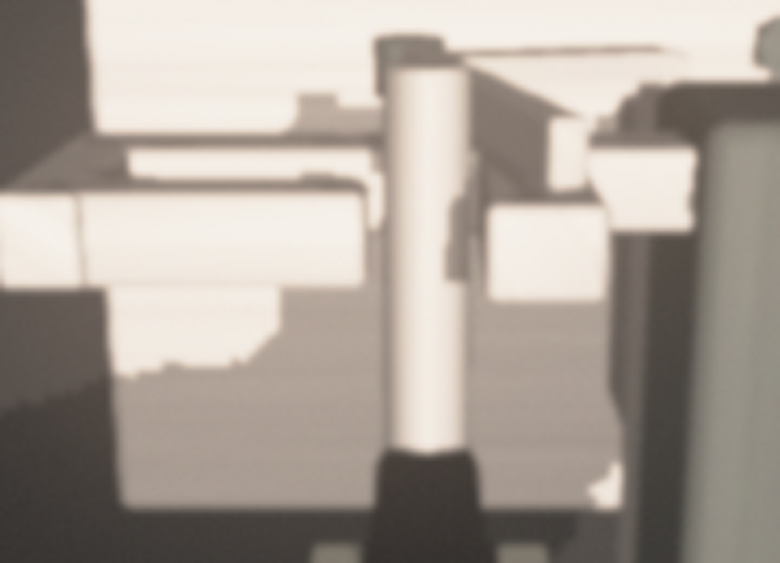

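```bash
python3 -m crank '[[[0.012,0.001,0,0,0,0,4],[0,0,0,0,0,0,4],[0,0,0,0,0,0,4]]]'; python3 -m crank '[[[0,0,0.04,0,0,0,4],[0,0,0.04,0,0,0,4],[0,0,0,0,0,0,4]]]'
```

```text
clock: 7.42
position: [0.5264, -0.2264, 0.1843]
ee_rot: [0.999, 0.035, -0.002, -0.0]
ft_force: [-9.2, 0.7, -0.7]
grip_width: 0.131
clock: 7.8
position: [0.5262, -0.2265, 0.1885]
ee_rot: [0.999, 0.035, -0.002, -0.0]
ft_force: [-7.6, -0.8, -4.8]
grip_width: 0.132
```

```bash
python3 -m crank '[[[0.005,0,0.03,0,0,0,4],[0,0,0.02,0,0,0,4],[0,0,0,0,0,0,4]]]';python3 -m crank '[[[0.0,0,0.03,0,0,0,4],[0,0,0.02,0,0,0,4],[0,0,0,0,0,0,4]]]'
```

```text
clock: 8.18
position: [0.5266, -0.2265, 0.1915]
ee_rot: [0.999, 0.035, -0.002, -0.0]
ft_force: [-6.9, -0.6, -4.7]
grip_width: 0.132
clock: 8.55
position: [0.5268, -0.2265, 0.1946]
ee_rot: [0.999, 0.035, -0.002, -0.0]
ft_force: [-8.9, -0.1, -4.2]
grip_width: 0.126
```

```bash
python3 -m crank '[[[0.0,0,0.05,0,0,0,4],[0,0,0.05,0,0,0,4],[0,0,0,0,0,0,4]]]';python3 -m crank '[[[0.0,0,0.06,0,0,0,4],[0,0,0.06,0,0,0,4],[0,0,0,0,0,0,4]]]'; python3 -m crank '[[[0.0,0,0.06,0,0,0,4],[0,0,0.06,0,0,0,4],[0,0,0,0,0,0,4]]]'
```

```text
clock: 8.93
position: [0.5269, -0.2264, 0.2009]
ee_rot: [0.999, 0.035, -0.002, -0.0]
ft_force: [-8.3, 0.8, -2.9]
grip_width: 0.129
clock: 9.3
position: [0.5268, -0.2264, 0.2081]
ee_rot: [0.999, 0.035, -0.002, -0.0]
ft_force: [-8.3, 0.3, -2.8]
grip_width: 0.134
clock: 9.68
position: [0.5285, -0.2263, 0.2164]
ee_rot: [0.999, 0.036, 0.0, 0.0]
ft_force: [-4.8, -0.2, -2.7]
grip_width: 0.133
```

```bash
python3 - <<'E'
from h import *
snap('wrist','w5')
E
```

```text
(no output)
```

View pics/w5.png

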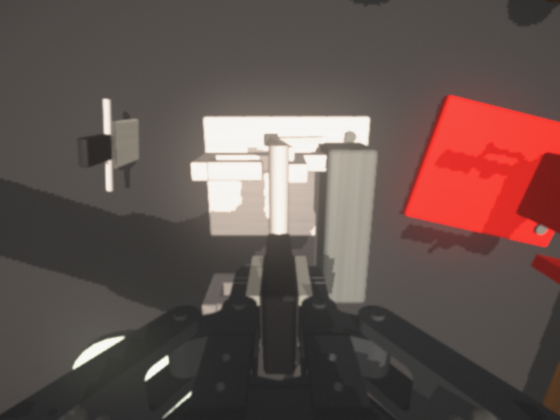

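```bash
python3 -m crank '[[[0,0,0.1,0,0,0,4],[0,0,0.15,0,0,0,4],[0,0,0.1,0,0,0,4],[0,0,0,0,0,0,4]]]';python3 -m crank '[[[0,0,0.25,0,0,0,4],[0,0,0.3,0,0,0,4],[0,0,0.2,0,0,0,4],[0,0,0,0,0,0,4]]]'; python3 -m crank '[[[0,0,0.3,0,0,0,4],[0,0,0.4,0,0,0,4],[0,0,0.3,0,0,0,4],[0,0,0.2,0,0,0,4],[0,0,0,0,0,0,4]]]'
python3 - <<'E'
from h import *
for n in('scene','side','wrist'): snap(n,n+'6')
E
```

```text
clock: 10.22
position: [0.5291, -0.2262, 0.2382]
ee_rot: [0.999, 0.036, 0.001, 0.0]
ft_force: [0.5, -0.1, -2.9]
grip_width: 0.13
clock: 10.72
position: [0.529, -0.2264, 0.2837]
ee_rot: [0.999, 0.036, 0.001, 0.0]
ft_force: [-0.4, 0.1, -3.4]
grip_width: 0.133
clock: 11.35
position: [0.5287, -0.2263, 0.3549]
ee_rot: [0.999, 0.036, 0.001, 0.0]
ft_force: [-0.3, 0.1, -2.5]
grip_width: 0.129
```

View pics/side6.png

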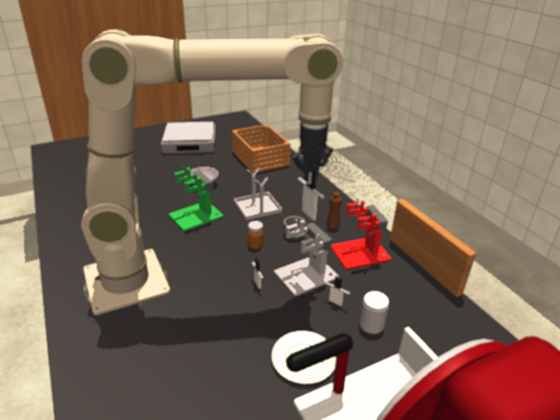

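View pics/wrist6.png

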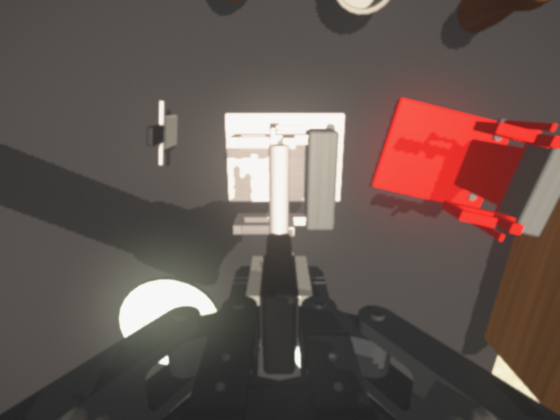

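The pusher is out and hangs straight, with the pin horizontal at about 0.337. The hook's keepers look closed, and the neighbours haven't moved. Next I measure the rest.

```bash
cat > rest.py <<'E'
from h import *
import sys
n,t=sys.argv[1:3]
W,im=cloud(n,t); X,Y,Z=W[...,0],W[...,1],W[...,2]
reg=(X>.44)&(X<.68)&(Y>.10)&(Y<.34)
def rr(m,s):
    nl,lab,st,_=cv2.connectedComponentsWithStats(m.astype(np.uint8))
    for k in np.argsort(-st[1:,4])[:5]+1:
        p=W[lab==k]
        if len(p)<8: continue
        r=cv2.minAreaRect((p[:,:2]*1000).astype(np.float32)); print(s,len(p),np.round(r[0],1),np.round(r[1],1),round(r[2],1),'z',np.percentile(p[:,2],[5,50,95]).round(3))
rr(reg&(Z>.003)&(Z<.025)&(im.max(2)>80),'tray')
rr(reg&(Z>.015)&(Z<.025)&(im.max(2)>80),'rim')
rr(reg&(Z>.09)&(Z<.17),'forks')
rr(reg&(Z>.145)&(Z<.17),'tips')
E
python3 rest.py scene scene6; python3 rest.py side side6
```

```text
tray 810 [557.2 230.9] [176.3 183.5] 85.7 z [0.003 0.007 0.02 ]
rim 144 [563.6 217.4] [147.4 154.4] 86.9 z [0.015 0.018 0.022]
rim 19 [570.8 276.3] [43.3 28.1] 45.2 z [0.015 0.018 0.022]
rim 9 [562.2 171.6] [10.7  6.3] 16.0 z [0.016 0.022 0.025]
forks 70 [560.2 175.2] [18.1 47.8] 81.3 z [0.093 0.129 0.151]
forks 61 [566.6 260.5] [49.  23.8] 2.2 z [0.096 0.127 0.151]
tips 9 [542.3 174.5] [ 9.7 13.2] 73.4 z [0.146 0.15  0.153]
tips 8 [546.9 257.9] [ 7.5 20.4] 7.5 z [0.145 0.148 0.158]
tray 612 [570.2 228.2] [176.3 167.6] 87.4 z [0.003 0.007 0.019]
rim 29 [633.3 213.8] [147.1  11.1] 88.4 z [0.015 0.018 0.02 ]
rim 18 [588.8 146. ] [61.2 11.7] 4.5 z [0.015 0.017 0.018]
rim 14 [491.1 257.1] [65.1  5.8] 85.0 z [0.016 0.017 0.02 ]
rim 11 [536.5 149.2] [11.  31.6] 85.8 z [0.016 0.018 0.022]
rim 10 [560.9 170.1] [10.2 13.1] 83.4 z [0.016 0.022 0.025]
forks 117 [563.6 216. ] [105.8  48.1] 86.4 z [0.094 0.124 0.151]
```

```bash
python3 -m crank '[[[0.1,0.6,0.1,0,0,0,4],[0.1,0.8,0,0,0,0,4],[0.1,0.8,0,0,0,0,4],[0.1,0.8,0,0,0,0,4],[0,0.6,0,0,0,0,4],[0,0.4,0,0,0,0,4],[0,0.2,0,0,0,0,4],[0,0,0,0,0,0,4]]]';  python3 -m crank '[[[0,0.3,0,0,0,0,4],[0,0.3,0,0,0,0,4],[0,0,0,0,0,0,4],[0,0,0,0,0,0,4]]]'; python3 -c "
from h import *
snap('wrist','w7')"; python3 rest.py wrist w7
```

```text
clock: 12.5
position: [0.5524, 0.0259, 0.3598]
ee_rot: [0.999, 0.036, -0.0, 0.0]
ft_force: [0.5, 0.7, -3.7]
grip_width: 0.131
clock: 13.0
position: [0.5525, 0.0616, 0.3602]
ee_rot: [0.999, 0.036, 0.0, 0.0]
ft_force: [-0.4, -0.3, -3.3]
grip_width: 0.13
tray 8112 [564.2 215. ] [127.6 150. ] 87.0 z [0.003 0.004 0.018]
rim 964 [564.1 213.7] [124.9 150. ] 87.0 z [0.016 0.018 0.019]
rim 22 [566.1 258.8] [ 0.8 10.8] 86.0 z [0.016 0.02  0.025]
forks 611 [562.1 178.1] [10.1 50.4] 87.0 z [0.121 0.142 0.153]
tips 121 [582.  177.1] [10.1 10.6] 81.6 z [0.146 0.151 0.154]
tips 113 [541.7 179.2] [10.1  9.5] 87.3 z [0.146 0.151 0.154]
```

View pics/w7.png

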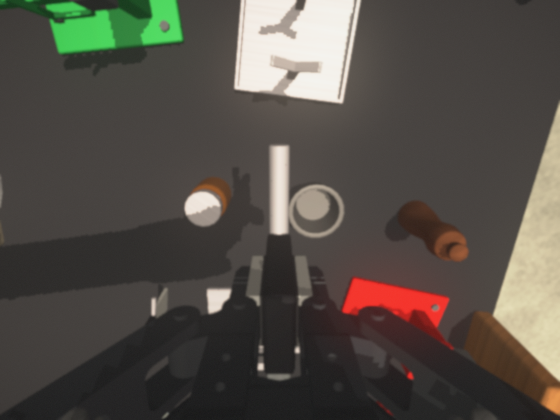

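```bash
cat > pin.py <<'E'
from h import *
import sys
W,im=cloud('wrist',sys.argv[1]); z=np.load(sys.argv[1]+'.npz')
T=(W-z['pos'])@R.from_quat(z['rot']).as_matrix()
m=(abs(T[...,0])<.015)&(abs(T[...,2]-.014)<.012)&(T[...,1]<-.01)&(T[...,1]>-.09)
m[235:]=False
p=T[m]*1000;print(len(p))
for a,b in((-65,-50),(-50,-40),(-40,-30),(-30,-20)):
    q=p[(p[:,1]>a)&(p[:,1]<b)]
    if len(q)>5: print(a,b,'x',q[:,0].min().round(1),q[:,0].max().round(1),'top z',np.percentile(q[:,2],10).round(1))
print('y end',p[:,1].min().round(1))
g=(abs(T[...,0])<.02)&(T[...,2]<-.035)&(T[...,2]>-.06)&(abs(T[...,1])<.03); q=T[g]*1000
if len(q): print('grip top',len(q),q.min(0).round(1),q.max(0).round(1))
E
python3 pin.py w7; python3 pin.py wrist6
```

```text
1816
-65 -50 x -3.8 6.0 top z 13.6
-50 -40 x -3.3 6.1 top z 13.6
-40 -30 x -3.4 6.2 top z 13.7
-30 -20 x -3.5 6.3 top z 13.7
y end -60.3
grip top 6530 [-20.  -17.  -59.7] [ 20.   18.5 -35. ]
1813
-65 -50 x -3.7 6.0 top z 13.6
-50 -40 x -3.3 6.1 top z 13.7
-40 -30 x -3.4 6.2 top z 13.7
-30 -20 x -3.5 6.3 top z 13.8
y end -60.3
grip top 6525 [-20.  -17.  -59.8] [ 20.   18.6 -35. ]
```

```bash
python3 -m crank '[[[0.05,0.4,0,0,0,-0.4,4],[0.05,0.6,0,0,0,-0.5,4],[0.05,0.6,0,0,0,-0.52,4],[0.03,0.6,0,0,0,0,4],[0,0.35,0,0,0,0,4],[0,0.12,0,0,0,0,4],[0,0,0,0,0,0,4],[0,0,0,0,0,0,4]]]'
python3 -c "
from h import *
for n in('wrist','scene','side'):snap(n,n+'8')
print(R.from_quat(manip.get_obs()['ee_rot']).as_euler('ZYX',degrees=True))"; python3 rest.py wrist wrist8; python3 pin.py wrist8
```

```text
clock: 14.05
position: [0.5637, 0.2203, 0.3604]
ee_rot: [1.0, -0.027, 0.0, 0.0]
ft_force: [-0.4, 1.1, -2.2]
grip_width: 0.13
[-3.07548728e+00 -2.53842022e-02  1.79988940e+02]
tray 6339 [564.6 221.5] [139.5 150.1] 87.0 z [0.003 0.004 0.018]
rim 1080 [564.6 221.5] [139.5 150.1] 87.0 z [0.016 0.017 0.019]
forks 497 [567.  264.2] [10.1 50.1] 86.8 z [0.127 0.142 0.153]
forks 122 [544.3 179.5] [10.2 13.2] 85.8 z [0.14  0.148 0.153]
forks 114 [580.9 177.8] [10.1 12. ] 87.2 z [0.142 0.149 0.153]
tips 96 [547.2 265. ] [ 9.3 10.3] 84.8 z [0.146 0.151 0.154]
tips 95 [587.4 263.2] [10.1  9.3] 87.7 z [0.146 0.151 0.154]
tips 87 [581.9 177.6] [9.9 9.9] 87.2 z [0.145 0.15  0.154]
tips 81 [542.1 179.8] [9.8 8.8] 86.2 z [0.146 0.151 0.154]
1812
-65 -50 x -3.9 5.8 top z 13.8
-50 -40 x -3.5 5.9 top z 13.8
-40 -30 x -3.6 6.0 top z 13.8
-30 -20 x -3.7 6.1 top z 13.8
y end -60.4
grip top 6541 [-20.  -17.1 -60. ] [ 20.   18.7 -35. ]
```

View pics/wrist8.png

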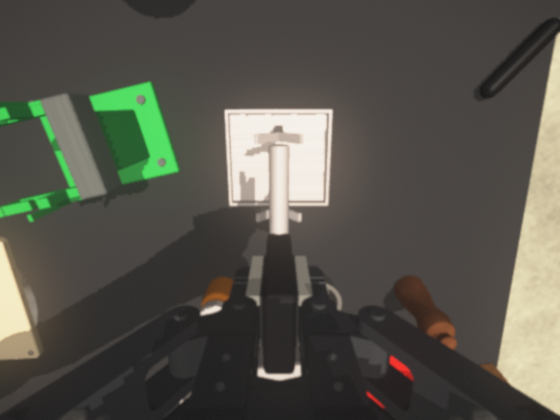

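View pics/side8.png

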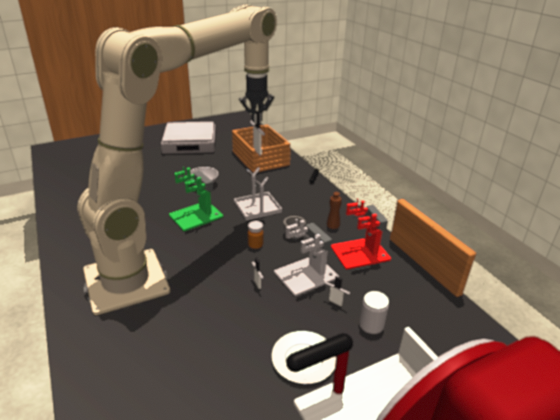

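Rest is centred at (0.5646, 0.2215) with the forks 86 mm apart, which matches the sizes given. Correcting y by 2 mm and descending.

```bash
python3 -m crank '[[[0,0.033,-0.4,0,0,0,4],[0,0,-0.6,0,0,0,4],[0,0,-0.6,0,0,0,4],[0,0,-0.6,0,0,0,4],[0,0,-0.5,0,0,0,4],[0,0,-0.2,0,0,0,4],[0,0,0,0,0,0,4],[0,0,0,0,0,0,4]]]'
python3 -c "
from h import *
for n in('wrist','scene','side'):snap(n,n+'9')"; python3 rest.py wrist wrist9|grep -E 'forks|tips'; python3 pin.py wrist9
```

```text
clock: 15.2
position: [0.564, 0.2242, 0.1878]
ee_rot: [1.0, -0.026, 0.001, -0.0]
ft_force: [-0.8, 0.3, -2.2]
grip_width: 0.129
forks 692 [552.3 271. ] [21.8 21.5] 87.8 z [0.134 0.146 0.154]
forks 652 [582.  266.3] [16.3 20.3] 85.7 z [0.136 0.146 0.154]
forks 17 [568.1 284.3] [0.2 7.7] 87.0 z [0.167 0.168 0.169]
forks 16 [571.7 255.6] [8. 0.] 87.6 z [0.168 0.169 0.169]
tips 345 [586.6 263.2] [10.5 10.4] 0.4 z [0.146 0.151 0.154]
tips 345 [546.7 265.3] [ 9.9 10.7] 88.5 z [0.145 0.151 0.154]
tips 18 [562.9 277.4] [8.2 0.5] 89.9 z [0.168 0.169 0.17 ]
tips 17 [568.1 284.3] [0.2 7.7] 87.0 z [0.167 0.168 0.169]
tips 16 [571.7 255.6] [8. 0.] 87.6 z [0.168 0.169 0.169]
1819
-65 -50 x -4.0 5.8 top z 13.8
-50 -40 x -4.0 5.9 top z 13.6
-40 -30 x -3.6 6.0 top z 13.8
-30 -20 x -3.7 6.1 top z 13.7
y end -60.3
grip top 6533 [-20.  -17.2 -59.6] [ 20.   18.1 -35. ]
```

View pics/wrist9.png

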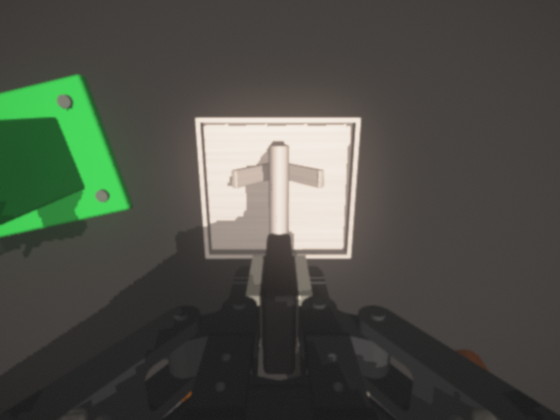

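```bash
python3 -m crank '[[[-0.01,-0.03,-0.1,0,0,0,4],[0,0,-0.15,0,0,0,4],[0,0,-0.12,0,0,0,4],[0,0,-0.08,0,0,0,4],[0,0,0,0,0,0,4],[0,0,0,0,0,0,4]]]'
```

```text
clock: 16.1
position: [0.5628, 0.2223, 0.1595]
ee_rot: [1.0, -0.026, 0.0, -0.0]
ft_force: [0.2, 0.3, -2.9]
grip_width: 0.131
```

```bash
python3 -m crank '[[[0.01,0,-0.04,0,0,0,4],[0,0,-0.03,0,0,0,4],[0,0,0,0,0,0,4]]]'; python3 -m crank '[[[0,0,-0.02,0,0,0,4],[0,0,0,0,0,0,4],[0,0,0,0,0,0,4]]]'; python3 -m crank '[[[0,0,-0.015,0,0,0,4],[0,0,0,0,0,0,4],[0,0,0,0,0,0,4]]]'
```

```text
clock: 16.48
position: [0.5632, 0.2222, 0.1548]
ee_rot: [1.0, -0.026, -0.0, 0.0]
ft_force: [-0.3, 0.2, -1.9]
grip_width: 0.128
clock: 16.85
position: [0.5633, 0.2222, 0.1538]
ee_rot: [1.0, -0.026, 0.0, -0.0]
ft_force: [0.2, 0.0, -3.4]
grip_width: 0.129
clock: 17.23
position: [0.5634, 0.2222, 0.1534]
ee_rot: [1.0, -0.026, 0.0, -0.0]
ft_force: [-1.8, -0.9, 4.1]
grip_width: 0.13
```

```bash
python3 -m crank '[[[0,0,-0.005,0,0,0,4],[0,0,0,0,0,0,4],[0,0,0,0,0,0,4]]]'; python3 -c "
from h import *
for n in('wrist','scene','side'):snap(n,n+'10')
a=cv2.imread('pics/scene10.png')[130:230,270:390];b=cv2.imread('pics/side10.png')[130:230,200:320]
cv2.imwrite('pics/s10c.png',np.hstack([cv2.resize(x,(390,325),interpolation=2) for x in(a,b)]))"; python3 rest.py wrist wrist10|grep -E 'tips|forks'; python3 pin.py wrist10
```

```text
clock: 17.6
position: [0.5635, 0.2223, 0.1534]
ee_rot: [1.0, -0.026, 0.0, -0.0]
ft_force: [-3.8, -0.9, 6.4]
grip_width: 0.128
forks 5259 [566.3 256.2] [52.6 50.8] 87.1 z [0.135 0.142 0.167]
tips 1302 [565.3 234.5] [ 9.3 38.3] 87.1 z [0.148 0.163 0.169]
tips 538 [546.8 265.2] [10.3 10.8] 85.3 z [0.146 0.151 0.154]
tips 536 [586.5 263.1] [10.3 10.9] 88.5 z [0.146 0.151 0.154]
2760
-65 -50 x -4.0 5.8 top z 13.8
-50 -40 x -15.0 15.0 top z 10.6
-40 -30 x -15.0 14.7 top z 11.6
-30 -20 x -3.7 5.5 top z 13.6
y end -60.4
grip top 6533 [-20.  -17.1 -59.8] [ 20.   18.1 -35. ]
```

View pics/s10c.png

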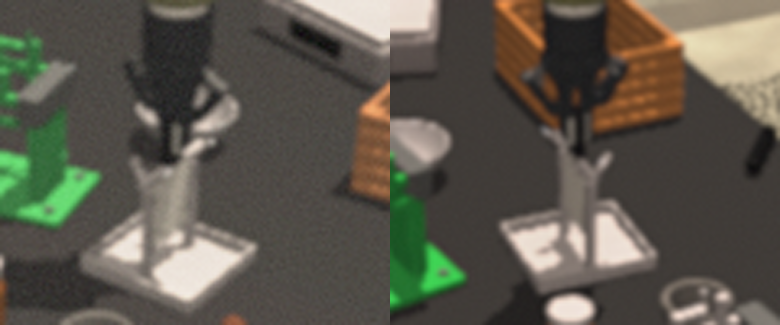

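View pics/wrist10.png

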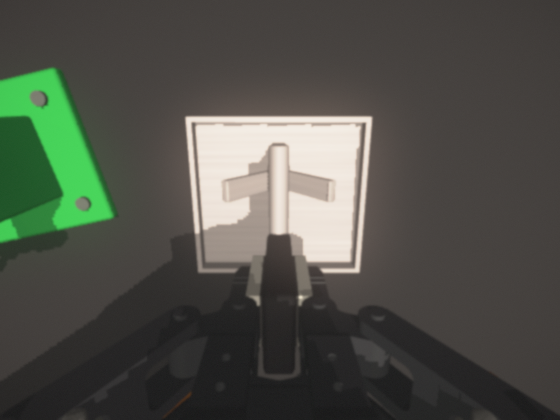

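The pin is in the V of both forks at the predicted height (TCP z 0.1534). I release gently after easing off the sideways load.

```bash
python3 -m crank '[[[-0.01,0,0,0,0,0,4],[0,0,0,0,0,0,4],[0,0,0,0,0,0,4]]]' 30;  python3 -m crank '[[[0,0,0,0,0,0,13],[0,0,0,0,0,0,15],[0,0,0,0,0,0,18],[0,0,0,0,0,0,22],[0,0,0,0,0,0,30],[0,0,0,0,0,0,40],[0,0,0,0,0,0,40]]]'; python3 -c "
from h import *
snap('wrist','wrist11')"; python3 pin.py wrist11
```

```text
clock: 18.12
position: [0.5634, 0.2222, 0.1534]
ee_rot: [1.0, -0.026, 0.001, -0.0]
ft_force: [-0.5, -0.4, 5.5]
grip_width: 0.129
clock: 19.0
position: [0.5627, 0.2222, 0.1526]
ee_rot: [1.0, -0.026, 0.0, -0.0]
ft_force: [0.6, 0.4, -0.2]
grip_width: 0.467
2794
-65 -50 x -2.9 6.7 top z 12.9
-50 -40 x -15.0 15.0 top z 9.4
-40 -30 x -14.8 14.8 top z 10.9
-30 -20 x -3.2 6.6 top z 12.8
y end -60.5
grip top 3393 [-20.  -17.2 -59. ] [ 19.9  17.6 -35. ]
```

View pics/wrist11.png

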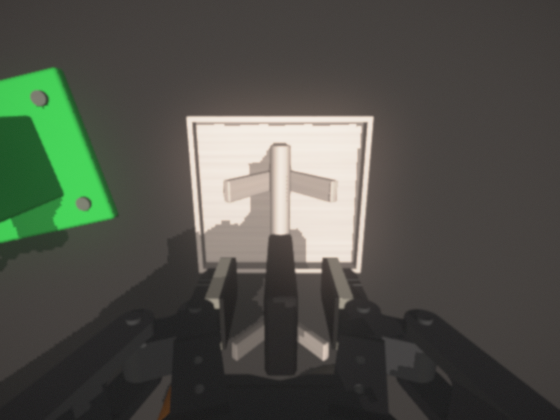

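The fingers are clear of the grip and the pusher hasn't moved. Retreating straight up.

```bash
python3 -m crank '[[[0,0,0.1,0,0,0,40],[0,0,0.3,0,0,0,40],[0,0,0.5,0,0,0,40],[0,0,0.6,0,0,0,40],[0,0,0.6,0,0,0,40],[0,0,0.4,0,0,0,40],[0,0,0.2,0,0,0,40],[0,0,0,0,0,0,40]]]'; python3 -m crank '[[[0,-0.3,0,0,0,0,40],[0,-0.3,0,0,0,0,40],[0,0,0,0,0,0,40],[0,0,0,0,0,0,40]]]'
python3 - <<'E'
from h import *
for n in('wrist','scene','side'):snap(n,n+'12')
W,im=cloud('wrist','wrist12');X,Y,Z=W[...,0],W[...,1],W[...,2]
def rr(m,s):
    nl,lab,st,_=cv2.connectedComponentsWithStats(m.astype(np.uint8))
    for k in np.argsort(-st[1:,4])[:3]+1:
        p=W[lab==k]
        if len(p)<15: continue
        r=cv2.minAreaRect((p[:,:2]*1000).astype(np.float32)); print(s,len(p),np.round(r[0],1),np.round(r[1],1),round(r[2],1),'z',np.percentile(p[:,2],[5,50,95]).round(4))
reg=(X>.5)&(X<.63)&(Y>.13)&(Y<.31)
rr(reg&(Z>.18)&(Z<.21),'grip'); rr(reg&(Z>.125)&(Z<.145)&(abs(X-.565)<.012),'pin'); rr(reg&(Z>.147)&(Z<.16),'tips')
a=cv2.imread('pics/scene12.png')[130:330,180:380];b=cv2.imread('pics/side12.png')[140:340,160:360]
cv2.imwrite('pics/s12c.png',np.hstack([cv2.resize(x,(400,400),interpolation=2) for x in(a,b)]))
E
```

```text
clock: 20.05
position: [0.5629, 0.2223, 0.3156]
ee_rot: [1.0, -0.026, 0.001, -0.0]
ft_force: [-0.9, 0.8, -0.4]
grip_width: 0.466
clock: 20.55
position: [0.5626, 0.1862, 0.3145]
ee_rot: [1.0, -0.026, -0.0, -0.0]
ft_force: [0.3, 0.2, -0.1]
grip_width: 0.467
grip 661 [564.5 221.5] [34.3 11.3] 86.9 z [0.1942 0.1964 0.1976]
pin 733 [564.6 260.2] [44.4 23.6] 87.3 z [0.1344 0.1385 0.1408]
pin 447 [562.5 175.6] [29.  24.7] 50.9 z [0.1339 0.1382 0.1419]
tips 113 [587.1 262.9] [9.8 8.9] 81.4 z [0.1476 0.1514 0.1537]
tips 111 [546.3 265. ] [9.3 8.7] 86.3 z [0.1478 0.1514 0.1539]
tips 98 [541.8 179.4] [10.2  9.4] 86.6 z [0.1473 0.1511 0.1533]
```

View pics/s12c.png

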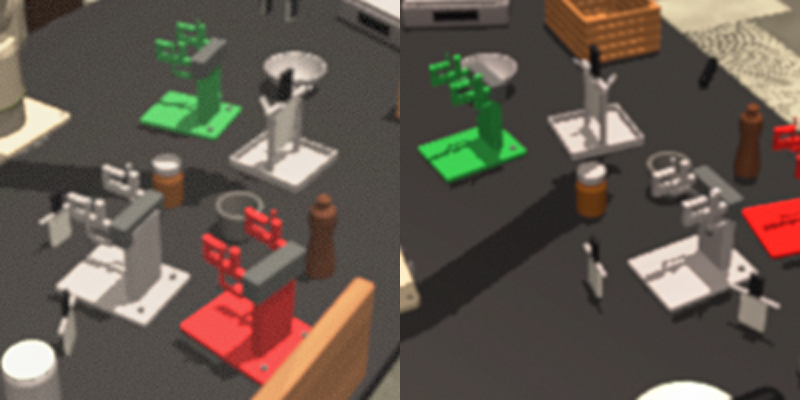

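View pics/wrist12.png

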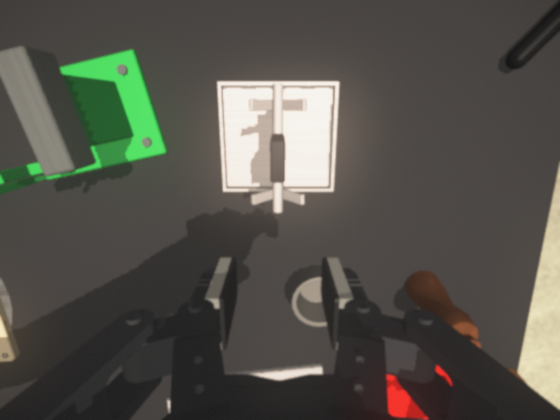

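The grip top is at (0.5645, 0.2215, 0.197), which equals seat 0.135 + 0.062. The pusher is upright and seated in both forks, so I hand in.

```bash
python3 -c "
from workcell import manip
print(manip.hand_in())"
```

```text
the job is handed in; nothing more can be done
None
```

The large pusher is out of the grey hook and hanging upright in the open rest, and the job was handed in at about 21 s.

- **Unhooking:** I gripped it from above and pressed the pin about 10 mm into the keeper, at about 9 N, until it was clear of the noses. I held that pressure through the lift with no jamming, then raised it over the keeper.
- **Placing:** I carried it across, lowered it into both forks until it touched (about 4–6 N), opened the fingers and backed off.
- **Last checks:** The grip top was at (0.5645, 0.2215), within 0.2 mm of the rest's centre. Its height was 0.197, as expected for a fully seated pin. The gripper was clear with no force on it, and the other objects looked unmoved in the pictures.
- **Disagreement:** Early on, the scene and side cameras put the grip about 6 mm off in y from the wrist camera. I used the wrist camera, and the grasp and seating agreed with it.

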